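Cull the short tube block and close the holder up by one hole

TASK

One of the four aluminium tube blocks clamped in the holder is too short: lift it out and put it in the white reject tray, leaving the three full-height ones in the holder. Then pull up the black plunger knob on the sliding stop, slide the stop one hole towards the blocks so that it closes the row up, and let the pin drop fully home in that next hole. Finish while still gripping the knob, holding the pin fully down there, and leave the other things on the bench where they are.

Things in the scene. Friction and masses are not known exactly. Their poses are not given: they have to be found in the camera images.
- holder: Aluminium block holder fixed to the bench: plate 12 mm thick spanning x -35 to 85, y -92 to 135 mm. Origin on the bench below the row's middle line; y along the row from end wall to sliding stop, x across, z up. Blocks stand on the plate in a row at x = 0, centred at about y = -63, -31, 2, 34 mm. At x = 55 mm the plate has four square holes (10 mm) at y = 108, 76, 44, 12 mm for the pin.
- row_end (a point): Foot of the end wall's inner face, on the plate at the row's middle line (holder x 0, y -80, z 12 mm). The wall is 55 mm wide, its top 55 mm above the bench. Along the row two lips, 4 mm high above the plate, stand 23.5 to 27.5 mm to either side of the middle line.
- stop (a joint): Dark steel sliding stop on the holder, m: 0 = pin in its starting hole (its face then at holder y = 51 mm), grows as it slides towards the blocks (holder -y). Holes are 32 mm apart: the next one is at 0.032. Range -0.034 to 0.066. With the pin up it moves with about 2 N and pushes the blocks before it; with the pin down it has 1 mm play either way.
- stop_face (a point): Middle of the stop's face that meets the blocks (face 50 mm wide, from 2 to 38 mm above the plate); moves with the stop.
- plunger (a joint): Lift of the spring plunger on the stop, m: 0 = pin fully down, 8 mm deep in a hole; from 0.008 it is clear of the plate (and rests at 0.008 between holes); 0.014 is the upper limit. The spring pulls down with 6 N at 0, 8.5 N at 0.010. The 8 mm pin has a round tip.
- knob: Black ribbed upright knob on the plunger, a cylinder 24 mm in diameter and 28 mm tall; origin at the centre of its underside, 45 mm above the bench with the pin down. It stands right above the pin, 25 mm behind the stop's face, at holder x = 55 mm, over the stop's round boss (30 mm wide, top 38 mm above the bench). Moves with plunger and stop.
- target_hole (a point): Mouth of the next hole towards the blocks, in the plate's top (12 mm above the bench); the knob's axis must end above it.
- block_a: Plain aluminium tube block with two dark round wells in its top, full height: 44 x 32 x 50 mm. Which of the four places of the row it has varies. It stands in the holder's row; origin at the centre of its underside, x across the row (44 mm), y along the row (32 mm), z up. About 0.1 kg.
- block_b: Plain aluminium tube block with two dark round wells in its top, full height: 44 x 32 x 50 mm. Which of the four places of the row it has varies. It stands in the holder's row; origin at the centre of its underside, x across the row (44 mm), y along the row (32 mm), z up. About 0.1 kg.
- block_c: Plain aluminium tube block with two dark round wells in its top, full height: 44 x 32 x 50 mm. Which of the four places of the row it has varies. It stands in the holder's row; origin at the centre of its underside, x across the row (44 mm), y along the row (32 mm), z up. About 0.1 kg.
- short_block: Plain aluminium tube block with two dark round wells in its top, but visibly lower than the others: 44 x 32 x 34 mm. Which of the four places of the row it has varies. It stands in the holder's row; origin at the centre of its underside, x across the row (44 mm), y along the row (32 mm), z up. About 0.1 kg.
- reject_tray: Empty white open tray fixed to the bench, 150 x 170 x 35 mm, walls and floor 4 mm thick; origin at the centre of its underside.
- spare_block: Bystander: a full-height tube block (44 x 32 x 50 mm) standing on the bench outside the holder; origin at the centre of its underside.
- marker: Bystander: marker pen 130 mm long, 16 mm thick, lying beyond the holder along the holder's y; origin under its middle.
- jar: Bystander: clear plastic bottle, 44 mm diameter, 85 mm tall; origin at the centre of its underside.
- tip_box: Bystander: closed tip box 88 x 125 x 63 mm with blue lid; origin at the centre of its underside.
- tube_rack: Bystander: blue wire rack 84 x 184 x 57 mm with capped tubes up to 99 mm high; origin at the centre of its underside.
- beaker: Bystander: glass beaker, 66 mm diameter, 80 mm tall; origin at the centre of its underside.
Things that resemble listed ones, but are neither listed nor needed, are in the scene too. What is shaped like the short_block but purple is not meant.

How it is judged (in metres and radians):
On the way, in this order (a step that is already met when the one before it is completed fails the run):
1. the short block lies in the reject tray, let go (x of short_block in the frame of reject_tray between -0.07 and 0.07 m and y of short_block in the frame of reject_tray between -0.08 and 0.08 m and z of short_block in the frame of reject_tray between 0 and 0.035 m and contact force between short_block and the fingers below 0.1 N and linear speed of short_block below 0.03 m/s), for 0.2 s.
2. the plunger is pulled up clear of its hole by the knob (value of joint plunger above 0.0075 m and contact force between knob and the fingers above 1 N), for 0.1 s.
At the end, for the whole second after the job is handed in: Short block in the reject tray, untouched. The three full blocks upright in the row, within 6 mm of its middle line, between end wall and stop. Stop at the next hole (0.029 to 0.035 m), pin fully down (plunger under 2 mm), fingers still on the knob with over 2 N (all of step 1 and x of block_a in the frame of holder between -0.006 and 0.006 m and y of block_a in the frame of holder between -0.069 and 0.008 m and z of block_a in the frame of holder between 0.008 and 0.016 m and angle between each of block_a, block_b, block_c's own z axis and vertical below 0.1 rad and x of block_b in the frame of holder between -0.006 and 0.006 m and y of block_b in the frame of holder between -0.069 and 0.008 m and z of block_b in the frame of holder between 0.008 and 0.016 m and x of block_c in the frame of holder between -0.006 and 0.006 m and y of block_c in the frame of holder between -0.069 and 0.008 m and z of block_c in the frame of holder between 0.008 and 0.016 m and value of joint stop between 0.029 and 0.035 m and value of joint plunger below 0.002 m and contact force between knob and the fingers above 2 N); the arm keeps its last pose, push and grip.
It fails at once if another thing on the bench is shifted by more than 30 mm (distance of any of spare_block, marker, jar, tip_box, tube_rack, beaker from where it was at the start of the episode above 0.03 m).
It also fails if it takes over 51 s, if anything falls off the work surface, if the arm or the gripper's body presses on something with over 40 N, if the wrist force passes 120 N, or if a joint passes its speed limit or range.

ROBOT

A 6-joint arm with a two-finger parallel gripper is mounted at the origin on the work surface. World frame = base frame: x ahead of the robot, y to its left, z up, the work surface at z = 0. Lengths are in mm, angles in degrees, forces in N, time in s.
With the tool pointing down it reaches from about 375 to 750 mm from the base axis. Payload 9 kg.
Tool frame: the origin (TCP) lies at the very end of the fingers, on their centre line; the grasp point (between the pads) lies 19 mm behind it; z points along the fingers, y is the line along which they close (so a half turn about z gives the same grasp; the last joint's range is limited). The gripper opens to 85 mm and grips with 20 to 120 N. Pads are 22 mm wide; open, the fingers measure 114 mm over their backs; the gripper's body (76 mm by 85 mm) begins 54 mm behind the grasp point. The pads swing forward as they close: fully open they stand 13 mm farther back than shut.
Start: joints at [-88.447, 5.964, 5.575, 89.605, 0, 77.527], TCP at [145.425, -582.141, 231.331] pointing down, gripper open.
Joint ranges: [-171.21, 171.21], [-48.23, 106.86], [-62.78, 66.21], [-105.2, 120.99], [-86.42, 89.51], [-180, 180]. Speed limits (degrees/s): [127.2, 127.2, 147.25, 180, 180, 180].

INTERFACE

Orientations are given as [roll, pitch, yaw] about the fixed x, y, z axes, in that order (R = Rz(yaw) Ry(pitch) Rx(roll)).
In Python, from bench import arm, claw, solve_ik, camera, camera_info, workorder, search_frame gives the robot as it stands. Calls block until the motion is done:
- arm.move_pose(position, orientation): joint-space move of the TCP to a pose.
- arm.servo_line(position, vel=150, rot=None): straight line of the TCP; rot=None keeps the orientation; vel is the mean speed in mm/s.
- arm.move_j(angles): joint-space move.
- claw.move_gripper(opening, strength=None): finger opening in mm; strength is the grip in N (None keeps the last); returns when the fingers have stopped.
- arm.sleep(seconds).
- solve_ik(position, orientation): joint angles nearest the present ones, or None.
- arm.observe(): the state.
- camera(name): name is "scene" or "top" or "wrist"; returns the picture (420x560x3 uint8, red, green, blue); there is no depth.
- camera_info(name): a dict with "vfov" (degrees; the focal length in pixels is half the picture's height over the tangent of half this angle, whatever the lens; pixels are square), "cx", "cy" (the principal point, pixels), "rvec" (rotation vector, rad) and "tvec" (3), from world to camera coordinates, as OpenCV has them. Camera axes: x right, y down, z forward; pixel columns grow to the right and rows downward; lengths in mm; the calibration is good to about 2 mm. A picture is of the moment at which its call begins: read the wrist's pose just before it. camera_info takes no time and is no camera call; for the wrist camera it gives the pose at the moment of the call.
A pose or a line that the arm cannot do raises arm.IKError and nothing moves.
- workorder.hand_in(): hands the job in; it is judged then, once.
Trained networks look in the newest picture that a camera, given by its name, has taken for a name from the list of things; names that differ only in an ending like _2 or _b are one class to them, and where a whole thing is asked for, a point or a joint stands for the part that bears it (a point fixed in the world has none). Each returns a list of dicts, best first, with "confidence" (0 to 1); they miss things now and then, are a little off and sometimes report something else, mostly with a low value. They report only what shows in the picture. A call takes as long as a camera call. They do not tell look-alikes from the thing itself.
- search_frame(camera, name): "uv" ([column, row] in pixels, amid what is visible of it).
The state is a dict: "clock": time; "qpos": joint angles; "qvel": joint speeds; "tau": joint torques, N m; "position": TCP position; "tool_rot": TCP orientation; "wrist_force": force on the tool from outside, world axes, zero at the start; "ft_torque": the same for the moment, N m; "gripper_width": finger opening in mm; "grip_force": force on a finger pad.
Only numpy, scipy, OpenCV 4.12 (cv2) and the standard library are available. Lean on these libraries where they do the work, as an engineer would, in place of code of your own. Each camera call takes 0.05 s, during which the arm holds its last target. There are 200 camera calls.

## Working session

There is one attempt and no reset: what is moved stays moved. The work goes in short steps, each a Python script; the robot and the scene stay as the last script left them, time stands still between calls to the robot, and variables do not carry over. Pictures are saved under pics/ and viewed, at most 10 in all, crops included, and the job is handed in when it is done.

```bash
mkdir -p pics; ls; cat > h.py <<'E'
import numpy as np, cv2
from bench import arm, claw, solve_ik, camera, camera_info, workorder, search_frame
def cam(n):
    i=camera_info(n); f=210/np.tan(np.radians(i['vfov'])/2)
    K=np.array([[f,0,i['cx']],[0,f,i['cy']],[0,0,1.]])
    return K,np.array(i['rvec'],float),np.array(i['tvec'],float)
def proj(n,P):
    K,r,t=cam(n); return cv2.projectPoints(np.array(P,float).reshape(-1,1,3),r,t,K,None)[0].reshape(-1,2)
def ray(n,uv,z):
    K,r,t=cam(n); R=cv2.Rodrigues(r)[0]; d=R.T@np.linalg.inv(K)@np.array([uv[0],uv[1],1.]); c=-R.T@t
    return c+d*(z-c[2])/d[2]
def shot(n,fn):
    p=camera(n); cv2.imwrite('pics/'+fn,cv2.cvtColor(p,cv2.COLOR_RGB2BGR)); return p
E
python3 - <<'E'
from h import *
for n in('scene','top'):
    shot(n,n+'0.png')
    K,r,t=cam(n);print(n,K[0,0],-cv2.Rodrigues(r)[0].T@t)
    for o in('holder','stop','knob','short_block','block_a','reject_tray','marker'):
        print(o,[(np.round(d['uv']).tolist(),round(d['confidence'],2)) for d in search_frame(n,o)])
E
```

```text
pics
scene 416.91832637786115 [1187.97075418  585.03174579  740.0708382 ]
holder [([308.0, 232.0], 0.91)]
stop [([315.0, 231.0], 0.8), ([203.0, 202.0], 0.72)]
knob [([308.0, 231.0], 0.48), ([306.0, 234.0], 0.2)]
short_block [([323.0, 201.0], 0.83), ([294.0, 207.0], 0.63), ([307.0, 178.0], 0.53)]
block_a [([286.0, 196.0], 0.81), ([301.0, 206.0], 0.8), ([307.0, 214.0], 0.55)]
reject_tray [([234.0, 165.0], 0.97), ([307.0, 236.0], 0.74), ([309.0, 232.0], 0.5)]
marker [([269.0, 242.0], 0.5)]
top 390.6950689425415 [512.64953575  36.22044105 971.71963234]
holder [([252.0, 217.0], 0.87), ([254.0, 232.0], 0.23)]
stop [([236.0, 222.0], 0.75), ([296.0, 238.0], 0.32)]
knob [([419.0, 162.0], 0.69)]
short_block [([277.0, 275.0], 0.85), ([283.0, 235.0], 0.66), ([320.0, 299.0], 0.54), ([122.0, 244.0], 0.37)]
block_a [([268.0, 231.0], 0.71), ([253.0, 216.0], 0.61), ([297.0, 238.0], 0.57), ([255.0, 232.0], 0.52)]
reject_tray [([397.0, 248.0], 0.59)]
marker [([274.0, 187.0], 0.67)]
```

```bash
python3 - <<'E'
import cv2
for n in('top','scene'):
    i=cv2.imread(f'pics/{n}0.png')
    cv2.imwrite(f'pics/{n}0b.png',cv2.resize(i,(800,600),interpolation=cv2.INTER_CUBIC))
i=cv2.imread('pics/top0.png')[150:330,180:420];cv2.imwrite('pics/topc.png',cv2.resize(i,(800,600),interpolation=cv2.INTER_CUBIC))
E
```

```text
(no output)
```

View pics/top0b.png

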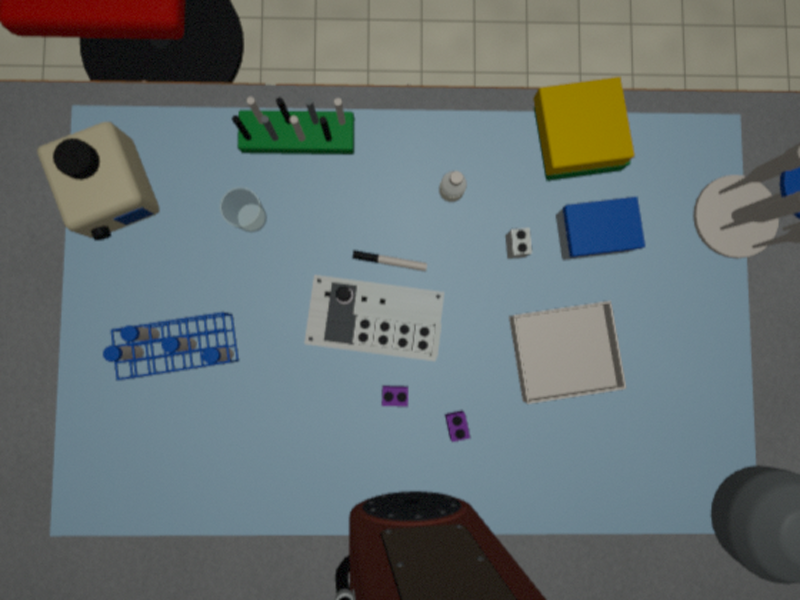

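View pics/scene0b.png

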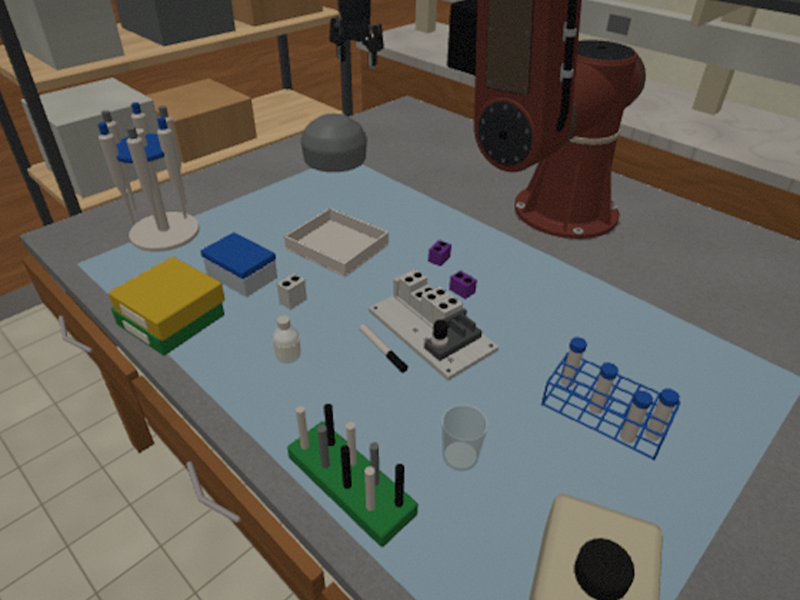

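View pics/topc.png

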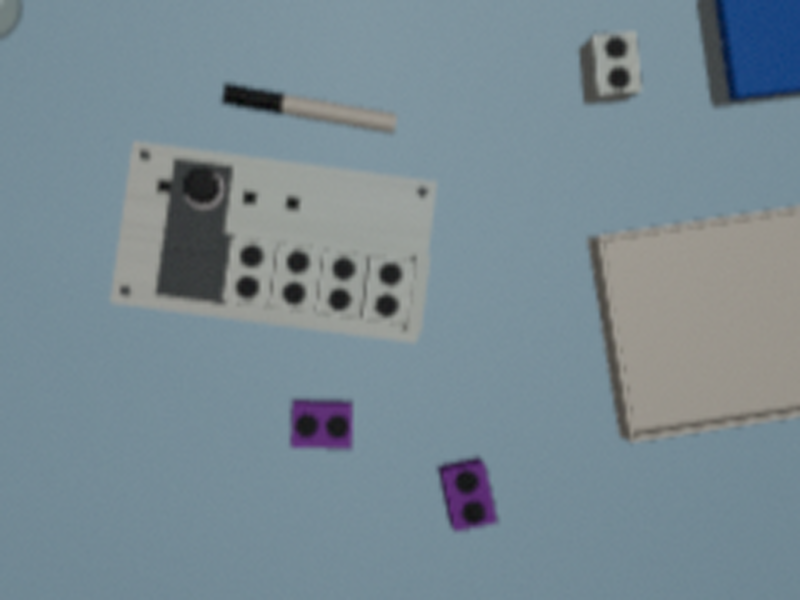

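The top view shows the holder, with stop and knob at about (202,185) in the crop. The row runs right of the stop, the tray is at right, and the purple decoys sit in front. Next I fit the holder pose and magnify the row in the scene view to find the short block.

```bash
python3 - <<'E'
from h import *
from scipy.optimize import least_squares
c=np.array([[132,142],[436,180],[418,342],[110,300]],float); uv=(c+.5)*.3-.5+[180,150]
L=np.array([[85,135,12],[85,-92,12],[-35,-92,12],[-35,135,12.]])
def T(p,L): 
    a=p[2];R=np.array([[np.cos(a),-np.sin(a),0],[np.sin(a),np.cos(a),0],[0,0,1]]);return L@R.T+[p[0],p[1],0]
s=least_squares(lambda p:(proj('top',T(p,L))-uv).ravel(),[450,50,0]);print(s.x,np.degrees(s.x[2]),s.fun)
np.save('hold.npy',s.x)
tc=np.array([[512,316],[609,302],[623,388],[527,402]])*.7
print('tray',[ray('top',u,35).round().tolist() for u in tc])
for h in(50,34):
  print(h,proj('scene',T(s.x,np.array([[0,y,12+h] for y in(-63,-31,2,34)]))).round(1).tolist())
K,r,t=cam('wrist');R=cv2.Rodrigues(r)[0];print('wristcam',-R.T@t,R[2],arm.observe()['position'],arm.observe()['tool_rot'],K[0,0])
i=cv2.imread('pics/scene0.png')[175:265,250:370];cv2.imwrite('pics/sc.png',cv2.resize(i,(800,600),interpolation=cv2.INTER_CUBIC))
E
```

```text
[ 5.27985325e+02  4.11569986e+01 -1.23385997e-01] -7.069496906317123 [ 0.16244419 -0.44455889  0.22640722 -0.00534693 -0.29323483 -0.17559701
 -0.09106191  0.61741916]
tray [[557.0, -173.0, 35.0], [582.0, -339.0, 35.0], [437.0, -359.0, 35.0], [414.0, -197.0, 35.0]]
50 [[288.4, 193.3], [296.0, 199.0], [304.2, 205.2], [312.4, 211.4]]
34 [[288.2, 197.9], [295.8, 203.7], [303.9, 209.9], [312.0, 216.1]]
wristcam [ 222.69934532 -563.08197901  374.11620139] [-0.30126424 -0.0754077  -0.95055433] [ 145.41557903 -582.14579461  231.35733733] [1.79992500e+02 1.43908555e-03 1.40248311e+01] 366.82711981853845
```

View pics/sc.png

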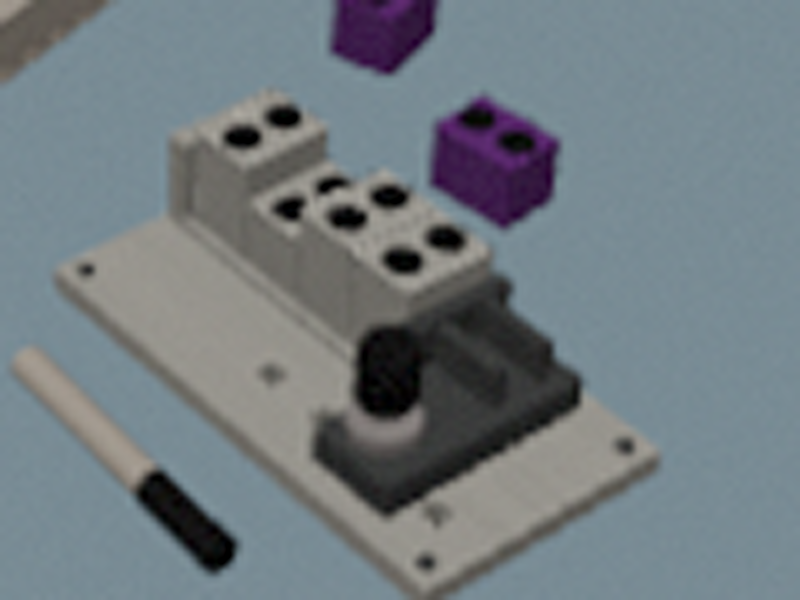

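The short block is the second from the end wall, at holder y ≈ -31. It is visibly lower, at about (305,195) in the crop. I'll hover over it and check the pose with the wrist camera.

```bash
cat >> h.py <<'E'
def W(x,y,z,p=None):
    p=np.load('hold.npy') if p is None else p
    a=p[2];return [p[0]+x*np.cos(a)-y*np.sin(a),p[1]+x*np.sin(a)+y*np.cos(a),z]
def st():
    o=arm.observe();print({k:np.round(o[k],1).tolist() for k in('clock','position','wrist_force','gripper_width','grip_force')});return o
E
python3 - <<'E'
from h import *
a=np.degrees(np.load('hold.npy')[2])
arm.move_pose(W(0,-31,190),[180,0,a-90]); o=st(); print(o['qpos'])
p=shot('wrist','w1.png')
p=cv2.cvtColor(p,cv2.COLOR_RGB2BGR)
q=[W(x,y,12) for x,y in((85,135),(85,-92),(-35,-92),(-35,135))]
for u in proj('wrist',q+[W(55,y,12) for y in(108,44,12)]): cv2.circle(p,tuple(int(v) for v in u.round()),3,(0,0,255),1)
for h,y in((62,-63),(46,-31),(62,2),(62,34)):
  c=[W(x,y+d,h) for x,d in((22,16),(22,-16),(-22,-16),(-22,16))]
  cv2.polylines(p,[proj('wrist',c).round().astype(int)],True,(0,255,0),1)
k=[W(55+12*np.cos(t),76+12*np.sin(t),73) for t in np.arange(0,6.3,.3)]
cv2.polylines(p,[proj('wrist',k).round().astype(int)],True,(0,255,255),1)
cv2.imwrite('pics/w1o.png',cv2.resize(p,(800,600),interpolation=cv2.INTER_CUBIC))
E
```

```text
{'clock': 3.4, 'position': [524.3, 9.9, 190.0], 'wrist_force': [1.0, -0.1, -0.6], 'gripper_width': 85.5, 'grip_force': 0.0}
[-1.32210844e+01 -7.55408029e+00 -1.21196178e+01  8.54295693e+01
 -7.36434771e-03 -9.60790222e+01]
```

View pics/w1o.png

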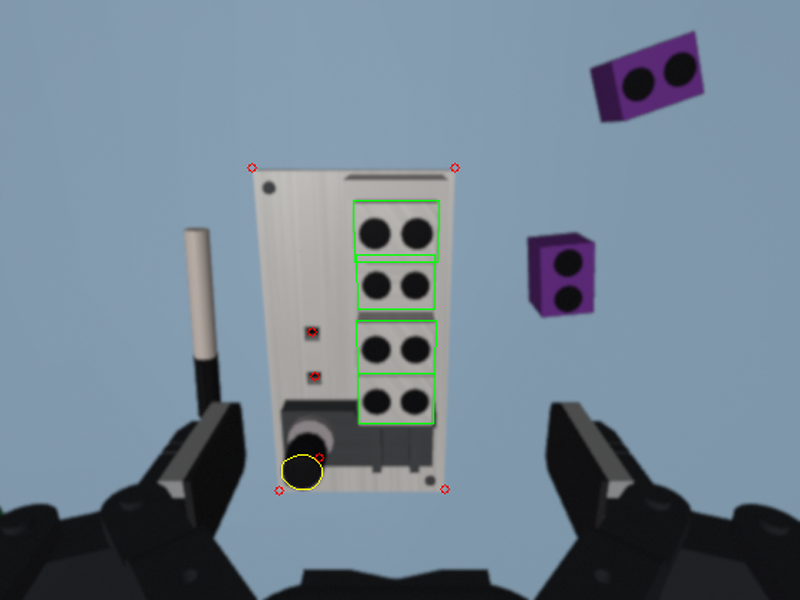

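The overlay matches the plate corners, holes, knob and block tops to about 1 mm, so the pose is good. The short block is confirmed second from the end wall, at (395,285). Now the grasp.

```bash
python3 - <<'E'
from h import *
claw.move_gripper(62,40)
arm.servo_line(W(0,-31,90),200)
arm.servo_line(W(0,-31,17.5),80); st()
claw.move_gripper(30,40); st()
arm.servo_line(W(0,-31,45),40); st()
arm.servo_line(W(0,-31,130),150); st()
shot('wrist','w2.png')
E
```

```text
{'clock': 5.5, 'position': [524.6, 10.3, 18.1], 'wrist_force': [0.1, -0.1, -0.0], 'gripper_width': 62.0, 'grip_force': 0.0}
{'clock': 5.8, 'position': [524.8, 10.2, 18.3], 'wrist_force': [-0.1, 0.3, 4.6], 'gripper_width': 43.4, 'grip_force': 41.7}
{'clock': 6.6, 'position': [524.0, 10.4, 44.8], 'wrist_force': [1.0, 0.9, -0.6], 'gripper_width': 43.2, 'grip_force': 41.0}
{'clock': 7.3, 'position': [523.7, 10.5, 129.0], 'wrist_force': [0.6, 0.5, -1.9], 'gripper_width': 43.3, 'grip_force': 41.0}
```

View pics/w2.png

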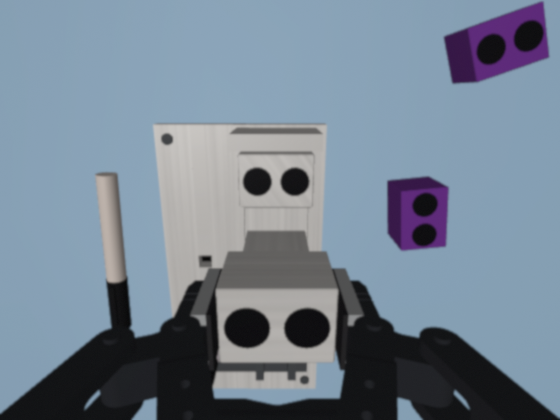

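The short block is held at (276,325) and its slot is empty. Placing it in the tray.

```bash
python3 - <<'E'
from h import *
a=np.degrees(np.load('hold.npy')[2])
arm.move_pose([497,-267,130],[180,0,a-90])
arm.servo_line([497,-267,45],150)
arm.servo_line([497,-267,11],50); st()
claw.move_gripper(62); arm.sleep(.2); st()
arm.servo_line([497,-267,150],200)
claw.move_gripper(48)
arm.move_pose(W(55,76,150),[180,0,a+180]); o=st(); print(o['qpos'])
shot('top','t3.png');p=shot('wrist','w3.png')
i=np.hstack([cv2.resize(cv2.imread('pics/t3.png')[150:330,180:450],(450,300)),cv2.resize(cv2.imread('pics/w3.png'),(350,262))if 0 else cv2.copyMakeBorder(cv2.resize(cv2.imread('pics/w3.png'),(350,262)),0,38,0,0,0)])
cv2.imwrite('pics/c3.png',i)
E
```

```text
{'clock': 10.0, 'position': [497.0, -267.0, 10.8], 'wrist_force': [0.4, 0.4, -0.7], 'gripper_width': 43.4, 'grip_force': 41.0}
{'clock': 10.5, 'position': [497.0, -267.0, 11.1], 'wrist_force': [-0.2, -0.2, 0.4], 'gripper_width': 62.4, 'grip_force': 0.0}
{'clock': 13.6, 'position': [592.0, 109.3, 150.0], 'wrist_force': [-0.2, 0.3, 0.0], 'gripper_width': 48.2, 'grip_force': 0.0}
[-1.96355290e+00  6.29001710e+00 -2.52223631e+00  8.11853442e+01
 -6.84734339e-03  5.10766212e+00]
```

View pics/c3.png

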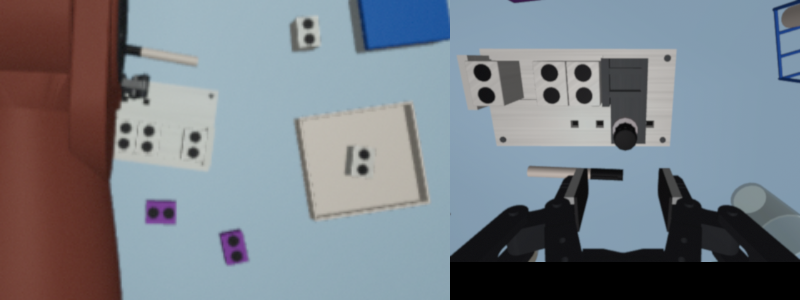

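The short block stands in the middle of the tray at (363,162), and the rest is undisturbed. Now the knob.

```bash
python3 - <<'E'
from h import *
arm.servo_line(W(55,76,80),150)
arm.servo_line(W(55,76,44),60); st()
claw.move_gripper(10,60); arm.sleep(.2); st()
E
```

```text
{'clock': 15.1, 'position': [592.0, 109.8, 44.1], 'wrist_force': [-0.6, -0.4, 0.2], 'gripper_width': 48.0, 'grip_force': 0.0}
{'clock': 15.6, 'position': [592.4, 110.2, 44.8], 'wrist_force': [-1.5, 3.0, 5.6], 'gripper_width': 22.2, 'grip_force': 58.7}
```

```bash
python3 - <<'E'
from h import *
arm.servo_line(W(55,76,54.5),40); arm.sleep(.1); st()
arm.servo_line(W(55,60,54.5),40); st()
arm.servo_line(W(55,44.5,54.5),30); arm.sleep(.2); st()
shot('wrist','w4.png')
for z in(50,47,44,42.5):
    arm.servo_line(W(55,44.5,z),25); arm.sleep(.1); st()
shot('wrist','w5.png');shot('scene','s5.png')
i=np.vstack([np.hstack([cv2.resize(cv2.imread(f'pics/w{k}.png'),(400,300)) for k in(4,5)]),np.hstack([cv2.resize(cv2.imread('pics/s5.png')[175:265,250:370],(400,300)),np.zeros((300,400,3),np.uint8)])])
cv2.imwrite('pics/c5.png',i)
E
```

```text
{'clock': 16.2, 'position': [592.1, 109.8, 53.6], 'wrist_force': [7.0, 1.5, -9.0], 'gripper_width': 21.9, 'grip_force': 59.1}
{'clock': 16.7, 'position': [590.0, 93.2, 53.4], 'wrist_force': [6.2, -0.8, -8.5], 'gripper_width': 22.4, 'grip_force': 59.1}
{'clock': 17.6, 'position': [588.0, 78.2, 53.5], 'wrist_force': [5.9, 0.4, -9.3], 'gripper_width': 22.2, 'grip_force': 59.2}
{'clock': 18.1, 'position': [588.1, 78.3, 49.1], 'wrist_force': [6.7, -0.1, -8.6], 'gripper_width': 22.2, 'grip_force': 59.2}
{'clock': 18.4, 'position': [588.1, 78.5, 46.2], 'wrist_force': [6.2, 1.8, -8.6], 'gripper_width': 22.2, 'grip_force': 59.2}
{'clock': 18.8, 'position': [588.4, 78.6, 44.8], 'wrist_force': [0.1, 1.6, 5.5], 'gripper_width': 22.4, 'grip_force': 60.8}
{'clock': 19.1, 'position': [588.6, 78.6, 44.7], 'wrist_force': [-4.5, 1.2, 16.8], 'gripper_width': 22.3, 'grip_force': 62.2}
```

View pics/c5.png

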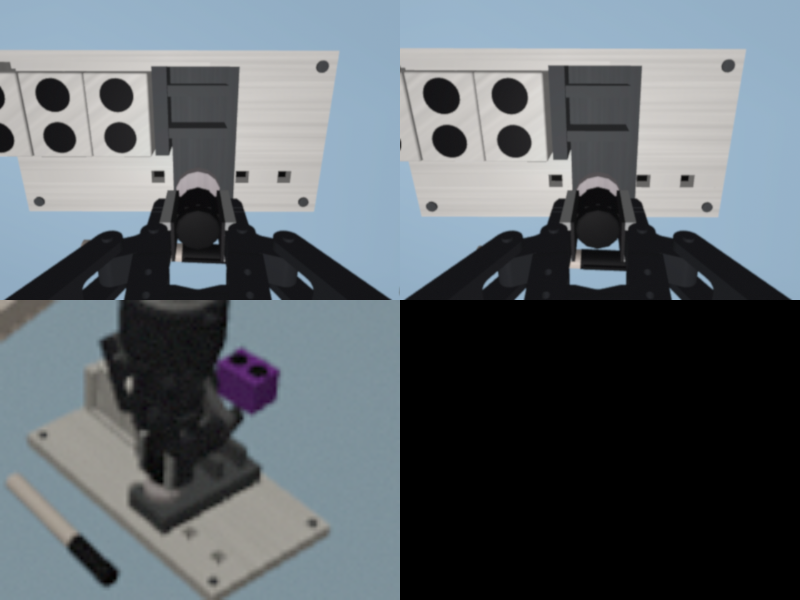

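The knob now sits over the y = 44 hole. In the right-hand view, holes 12 at (555,180), 76 at (643,180) and 108 at (687,181) are all free. The blocks are closed up against the stop. The TCP came back to its pin-down height of 44.8 mm, hit a hard stop there, and the knob did not slip in the fingers. Handing in.

```bash
python3 -c "
from h import *
st();print(workorder.hand_in())"
```

```text
{'clock': 19.2, 'position': [588.6, 78.6, 44.7], 'wrist_force': [-4.8, 1.6, 16.8], 'gripper_width': 22.3, 'grip_force': 62.2}
the job is handed in; nothing more can be done
None
```

I handed the job in at 19.2 s, with no verdict returned: the short block is in the reject tray, and the stop is one hole on with the three full blocks closed up; TCP height and force show the pin fully down, with the knob still gripped at 62 N.

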